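# Clamp the soapstone blank with the long T-key

### The arm

A 6-joint arm with a two-finger parallel gripper is mounted at the origin on the work surface. World frame = base frame: x ahead of the robot, y to its left, z up, the work surface at z = 0. Lengths are in m, angles in rad, forces in N, time in s.
With the tool pointing down it reaches from about 0.3 to 0.875 m from the base axis. Payload 6.4 kg.
Tool frame: the origin (TCP) lies at the very end of the fingers, on their centre line; the grasp point (between the pads) lies 19 mm behind it (manip.grasp_offset is the z of the grasp point in the tool frame, in m); z points along the fingers, y is the line along which they close (so a half turn about z gives the same grasp; the last joint's range is limited). The gripper opens to 85 mm and grips with 20 to 120 N. Pads are 22 mm wide; open, the fingers measure 114 mm over their backs; the gripper's body (76 mm by 85 mm) begins 54 mm behind the grasp point. The pads swing forward as they close: fully open they stand 13 mm farther back than shut.
Start: joints at [-1.497, 0.181, 1.607, -0, 1.354, -0.206], TCP at [0.159, -0.553, 0.2] pointing down, gripper open.
Joint ranges: [-2.99, 2.99], [-0.89, 2.07], [0.3, 2.58], [-1.14, 4.28], [0, 2.63], [-3.12, 3.12]. Speed limits (rad/s): [2.57, 2.57, 3.01, 3.14, 3.14, 3.14].

### API

Orientations are given as a unit quaternion [x, y, z, w].
In Python, from cell import manip, vision gives the robot as it stands.
- The arm moves only by the shell command python3 -m jog 'ROWS'. ROWS is text: rows parted by semicolons, each of 7 numbers parted by spaces: the turn, a rotation vector about the tool's x, y, z in degrees, then the shift along the tool's x, y, z in cm, then the gripper command: -1 is fully open, 1 is shut, values between are in proportion. A call has 1 to 8 rows; each row shifts and turns the commanded pose from where the row before left it, along the tool's axes as they then stand; what a row does not reach is not made up. A row lasts 1/10 s, in which the tool goes at most 50 mm and 8.59 degrees, less where a joint would pass 70% of its speed; a pose out of reach is approached as far as the arm can. A call with a gripper value outside its range is refused whole. The fingers move at their own pace and stop on an object; the grip force is fixed at half the most. Time passes only in rows, so rows that do not move let the fingers close. It gives the time, the measured TCP pose, the force, the opening and the grip force at its end, in the units of the state.
- manip.get_obs(): the state, without advancing time (a new reading comes with each control period).
- vision.camera(name): name is "side" or "top"; returns the picture (480x640x3 uint8, red, green, blue); there is no depth.
- vision.camera_model(name): a dict with "camera_matrix" (3x3 intrinsics, pixels), "position" and "orientation" of the camera in the world. Camera axes: x right, y down, z forward; pixel columns grow to the right and rows downward; lengths in m; the calibration is good to about 2 mm. A picture is of the moment at which its call begins. camera_model takes no time and is no camera call.
- manip.sign_off(): hands the job in; it is judged then, once.
Trained networks look in the newest picture that a camera, given by its name, has taken for a name from the list of things; names that differ only in an ending like _2 or _b are one class to them, and where a whole thing is asked for, a point or a joint stands for the part that bears it (a point fixed in the world has none). Each returns a list of dicts, best first, with "conf" (0 to 1); they miss things now and then, are a little off and sometimes report something else, mostly with a low value. They report only what shows in the picture. A call takes as long as a camera call.
- vision.find_in(camera, thing): "location" ([x, y, z] in m, in world coordinates, good to about 4 mm: the middle of the surface that is visible of it).
- vision.silhouettes(camera, thing): "region" (480x640 bool, what is visible of it).
- vision.pinpoint(camera, thing): "location" ([x, y, z] in m, in world coordinates, good to about 4 mm: a listed point, or the origin of a listed thing).
The state is a dict: "t": time; "joint_pos": joint angles; "qvel": joint speeds; "joint_torque": joint torques, N m; "tcp_pos": TCP position; "tcp_rot": TCP orientation; "ft_force": force on the tool from outside, world axes, zero at the start; "moment": the same for the moment, N m; "gripper_width": finger opening in m; "grasp_force": force on a finger pad.
Only numpy, scipy, OpenCV 4.12 (cv2) and the standard library are available. Lean on these libraries where they do the work, as an engineer would, in place of code of your own. Each camera call takes 0.05 s, during which the arm holds its last target. There are 200 camera calls.

### The job

Take the red-handled T-key out of its wooden stand, lower it down the deep shaft of the green clamp until its socket drops fully over the hidden square stem, and turn it clockwise (seen from above) until the jaw holds the soapstone blank firmly against the fence. Work gently: do not ram the key down onto the stem or overtighten on the soft stone (about 20 N is right). Let go of the key and leave it standing on the stem, and do not disturb the other things on the bench.

Things in the scene. Friction and masses are not known exactly. Their poses are not given: they have to be found in the camera images.
- clamp: green bench clamp on a dark iron bed, fixed. Origin: centre of the tower's footprint, on the bench top; x points from the tower to the fence, z up. Bed 226 x 110 x 12 mm thick (x from -60 to +166). Tower 100 x 100 mm centred on the origin, top 115 mm above the bench. Fence: fast green plate, 62 mm high, face at x = 128.5 to 131.5 mm, set differently each time
- shaft_mouth (a point): centre of the tower's shaft mouth, 115 mm above the bench; axes as the clamp's. The vertical round shaft, 46 mm in diameter, goes down to the bed. On its axis stands a brass stem 16 mm square, its flat top 79 mm below the mouth (36 mm above the bench), 23 mm tall. The yaw of its flats differs every time (any angle) and is not measured
- stem_axis (a point): a point on the stem's axis at the height of its top (36 mm above the bench); its axes are the clamp's, not the stem's. The stem turns clockwise from above, up to 1.8 rad from its start (a stop bars the other way), against about 0.15 N m of friction, which also holds it where it is left. Each rad drives the jaw 7 mm towards the fence
- jaw: the clamp's steel jaw plate, 90 mm wide, up to 55 mm above the bench, sliding along the clamp's x. Its origin and axes coincide with the clamp's when fully open and move along +x with it, by at most 12.6 mm. Its face is 74 mm from its origin, so fully open it is 54.5 to 57.5 mm from the fence. It is spring-backed: it yields 1 mm for each 30 N
- stone: grey-green soapstone blank, 50 mm (clamp's x) x 86 x 50 mm high, about 0.6 kg, loose on the bed between jaw and fence with 4.5 to 7.5 mm of play in all; when the jaw has taken that up, the torque on the key rises above friction by 7 mN m for each newton on the stone. About 20 N holds it firmly; above 35 N the soft stone is bruised. Origin: centre of its underside
- key: steel T-key, red bar handle, 0.35 kg, upright in its stand. Origin: centre of its lower end, z up the shank. Lower end: socket 28 x 28 mm outside, 32 mm tall, its mouth 18.4 mm square, 20 mm deep: 1.2 mm play each side on the stem, 0.16 rad turning play each way. Shank 14 mm round. Flats parallel to x and y. Fully down on the stem its origin is 16 mm above the bench
- key_grip (a point): centre of the key's handle bar, on its axis, 165 mm above the key's lower end; axes as the key's. The bar, 100 x 16 x 18 mm high, lies along x: grip it here across its 16 mm width (along y)
- stand: wooden block 80 x 80 x 46 mm, fixed, with a 31 mm square hole 36 mm deep in which the key stands with 1.5 mm of play. Origin: centre of its underside; lift the key 36 mm to clear it
- whetstone: bystander: blue-grey whetstone 150 x 50 x 25 mm; origin at the centre of its underside
- mug: bystander: white mug 80 mm wide, 90 mm high; origin at the centre of its underside
- bottle: bystander: red bottle 60 mm wide, 170 mm high; origin at the centre of its underside
- jar: bystander: green glass jar 70 mm wide, 90 mm high; origin at the centre of its underside
- hammer: bystander: hammer lying on the bench
- brush: bystander: brush lying on the bench
- offcut: bystander: dark stone offcut 80 x 50 x 30 mm; origin at the centre of its underside

How it is judged:
By the outcome, as a careful person would: the job done as asked, in the order asked, and still so for the second after the job is handed in, with the robot touching nothing.
It also fails if it takes over 67 s, if anything falls off the work surface, if the arm or the gripper's body presses on something with over 40 N, if the wrist force passes 120 N, or if a joint passes its speed limit or range.

## Working session

There is one attempt and no reset: what is moved stays moved. The work goes in short steps, Python scripts to look and compute and a shell command to move; the robot and the scene stay as the last step left them, time stands still between calls to the robot, and variables do not carry over. Pictures are saved under pics/ and viewed, at most 10 in all, crops included, and the job is handed in when it is done.

```bash
mkdir -p pics; cat > h.py <<'E'
import numpy as np,cv2
from cell import manip,vision
from scipy.spatial.transform import Rotation as R
def proj(cam,P):
    m=vision.camera_model(cam);r=R.from_quat(m["orientation"]).as_matrix()
    c=(np.atleast_2d(P)-m["position"])@r;u=c@np.array(m["camera_matrix"]).T
    return u[:,:2]/u[:,2:]
def ray(cam,uv,z):
    m=vision.camera_model(cam);r=R.from_quat(m["orientation"]).as_matrix()
    d=r@np.linalg.inv(m["camera_matrix"])@np.array([*uv,1.]);p=np.array(m["position"])
    return p+d*(z-p[2])/d[2]
def save(cam,name):
    im=vision.camera(cam);cv2.imwrite(f"pics/{name}.png",im[:,:,::-1]);return im
E
python3 - <<'E'
from h import *
np.set_printoptions(precision=4,suppress=True)
for c in("side","top"):
    save(c,c+"0");m=vision.camera_model(c);print(c,m)
    for t in("key_grip","key","shaft_mouth","stem_axis","clamp","stand","stone"):
        print(t,[(np.array(d["location"]),round(d["conf"],2)) for d in vision.pinpoint(c,t)[:2]])
print(manip.get_obs(), manip.grasp_offset)
E
```

```text
side {'camera_matrix': array([[466.7123,   0.    , 318.0761],
       [  0.    , 466.7123, 240.3448],
       [  0.    ,   0.    ,   1.    ]]), 'position': array([0.3164, 0.6294, 0.9171]), 'orientation': array([-0.1529,  0.9274, -0.3364,  0.0584])}
key_grip [(array([ 0.506 , -0.1935,  0.1774]), 0.72), (array([ 0.5066, -0.1907,  0.0123]), 0.52)]
key [(array([ 0.5058, -0.1942,  0.0132]), 0.87)]
shaft_mouth [(array([0.5309, 0.1799, 0.1157]), 0.61)]
stem_axis [(array([0.5311, 0.1772, 0.036 ]), 0.56)]
clamp [(array([0.5324, 0.1781, 0.0007]), 0.76)]
stand [(array([ 0.5019, -0.1931,  0.0018]), 0.88)]
stone [(array([0.6304, 0.1699, 0.0157]), 0.97)]
top {'camera_matrix': array([[486.8994,   0.    , 312.2016],
       [  0.    , 486.8994, 238.9764],
       [  0.    ,   0.    ,   1.    ]]), 'position': array([ 0.4483, -0.0048,  1.2895]), 'orientation': array([ 0.7172, -0.6959,  0.0255, -0.0255])}
key_grip [(array([ 0.5096, -0.1889,  0.1746]), 0.8)]
key [(array([ 0.5037, -0.1942,  0.0117]), 0.72)]
shaft_mouth [(array([0.5327, 0.1871, 0.1142]), 0.86)]
stem_axis [(array([0.5309, 0.1768, 0.0336]), 0.66)]
clamp [(array([ 0.5323,  0.1823, -0.0005]), 0.63), (array([0.5322, 0.1784, 0.0332]), 0.54)]
stand [(array([ 0.5083, -0.1898,  0.0011]), 0.73)]
stone [(array([0.6274, 0.1685, 0.0157]), 0.78)]
{'t': 0.8, 'joint_pos': array([-1.4973,  0.1808,  1.607 , -0.    ,  1.3538, -0.2063]), 'qvel': array([-0.0022,  0.0005, -0.0006, -0.0008,  0.0005, -0.0017]), 'joint_torque': array([ -0.0003, -44.4797, -35.1667,  -0.0003,   0.0007,  -0.    ]), 'tcp_pos': array([ 0.1588, -0.5527,  0.1999]), 'tcp_rot': array([ 0.9902,  0.1394, -0.    ,  0.    ]), 'ft_force': array([-0.5633, -0.0064,  0.1533]), 'moment': array([ 0.0127, -0.023 ,  0.0187]), 'grasp_force': 0.0, 'gripper_width': 0.08535962645179164} -0.0187
```

```bash
ls; python3 -m jog --help | head -20
```

```text
h.py
pics$: bad value
```

View pics/top0.png

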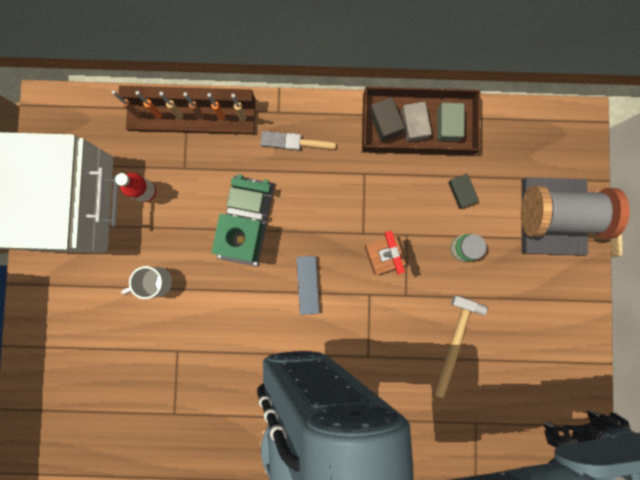

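View pics/side0.png

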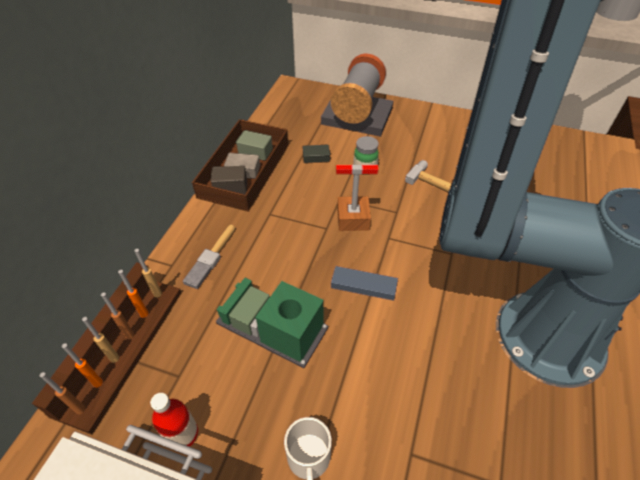

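```bash
cat > m.py <<'E'
from h import *
np.set_printoptions(precision=4,suppress=True)
for c in("top","side"):
    im=cv2.imread(f"pics/{c}0.png")[:,:,::-1].astype(int)
    r,g,b=im[...,0],im[...,1],im[...,2]
    g0=proj(c,[.507,-.192,.178])[0]
    yy,xx=np.mgrid[:480,:640]
    m=(r>130)&(g<70)&(b<70)&(np.hypot(xx-g0[0],yy-g0[1])<45)
    pts=np.argwhere(m)[:,::-1].astype(np.float32)
    (cx,cy),s,a=cv2.minAreaRect(pts);bx=cv2.boxPoints(((cx,cy),s,a))
    i=np.argsort([np.linalg.norm(bx[0]-bx[1]),np.linalg.norm(bx[1]-bx[2])])
    e=[(bx[0]+bx[1])/2,(bx[2]+bx[3])/2] if i[0]==0 else [(bx[1]+bx[2])/2,(bx[3]+bx[0])/2]
    z=.184 if c=="top" else .180
    A,B=ray(c,e[0],z),ray(c,e[1],z);print(c,"bar px",e,len(pts),"mid",(A+B)/2,"len",np.linalg.norm(A-B),"yaw",np.degrees(np.arctan2(*(B-A)[1::-1])))
    # shaft mouth: dark blob near
    g1=proj(c,[.532,.181,.115])[0]
    x0,y0=(g1-45).astype(int);cr=im[y0:y0+90,x0:x0+90].astype(np.uint8)
    cv2.imwrite(f"pics/cr_{c}.png",cv2.resize(cr[:,:,::-1],None,fx=6,fy=6,interpolation=cv2.INTER_CUBIC));print(x0,y0,g1)
E
python3 m.py; python3 -c "
import cv2,numpy as np
cv2.imwrite('pics/cr.png',np.hstack([cv2.resize(cv2.imread(f'pics/cr_{c}.png'),(400,400)) for c in('top','side')]))"
```

```text
top bar px [array([388.9793, 232.8296], dtype=float32), array([400.301 , 271.3232], dtype=float32)] 115 mid [ 0.5042 -0.1918  0.184 ] len 0.0909435477811722 yaw -162.54218769344797
190 192 [235.9091 237.1901]
side bar px [array([377. , 169.5], dtype=float32), array([336. , 169.5], dtype=float32)] 271 mid [ 0.5039 -0.1881  0.18  ] len 0.09660021536034238 yaw 18.492936549823014
245 263 [290.6096 308.487 ]
```

View pics/cr.png

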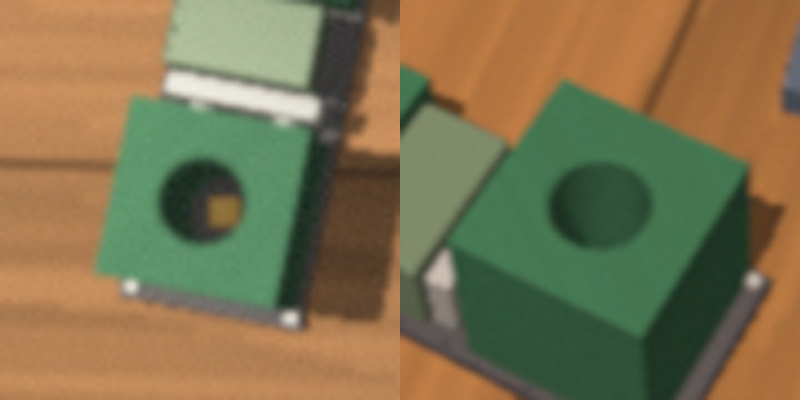

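```bash
python3 - <<'E'
from h import *
np.set_printoptions(precision=4,suppress=True)
ims=np.mean([vision.camera("top").astype(float) for _ in range(12)],0)
x0,y0=222,222;cr=ims[y0:y0+32,x0:x0+32]
big=cv2.resize(cr.astype(np.float32),None,fx=16,fy=16,interpolation=cv2.INTER_CUBIC)
cv2.imwrite("pics/stem.png",np.clip(big[:,:,::-1]*1.2,0,255).astype(np.uint8))
sc=big[...,0]-big[...,1]*.0-big[...,2]
for th in(25,35,45,55):
    m=((sc>th)*255).astype(np.uint8)
    m[:,:]=m
    n,l,s,c=cv2.connectedComponentsWithStats(m)
    for k in range(1,n):
        if 2000<s[k,4]<40000:
            r=cv2.minAreaRect(np.argwhere(l==k)[:,::-1].astype(np.float32))
            px=(np.array(r[0])+.5)/16-.5+[x0,y0];print(th,s[k],px,np.array(r[1])/16,r[2],ray("top",px,.036))
# mouth (green-> dark)
g=big[...,1];print("mouth top",ray("top",(235.5,237.5),.115),"side",ray("side",(290,309.2),.115))
for c in("side","top"): print(ray(c,proj(c,[.53,.18,.115])[0],.115))
E
```

```text
25 [  231   218   130   130 15031] [240.     239.1875] [8.0625 8.0625] 0.0 [0.5328 0.1827 0.036 ]
35 [  236   223   122   121 13071] [240.0625 239.2188] [7.5    7.5625] 90.0 [0.5327 0.1826 0.036 ]
45 [  241   228   113   112 11177] [240.0938 239.25  ] [7.     6.9375] 0.0 [0.5326 0.1825 0.036 ]
55 [ 246  232  103  102 9424] [240.0938 239.1875] [6.3125 6.375 ] 90.0 [0.5328 0.1825 0.036 ]
mouth top [0.5312 0.182  0.115 ] side [0.5326 0.1829 0.115 ]
[0.53  0.18  0.115]
[0.53  0.18  0.115]
```

View pics/stem.png

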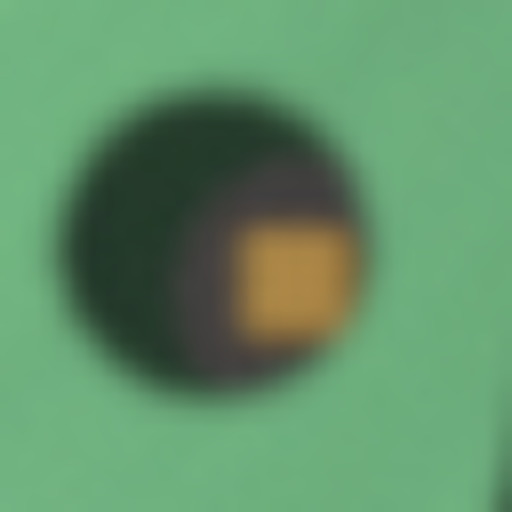

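```bash
python3 -m jog '0 0 -2 3.6 -2.1 -1 -1;0 0 0 3.6 -2.1 -1 -1;0 0 0 3.6 -2.1 -1 -1;0 0 0 3.6 -2.1 -1 -1;0 0 0 3.6 -2.1 0 -1;0 0 0 3.6 -2.1 0 -1;0 0 0 3.6 -2.1 0 -1;0 0 0 3.6 -2.1 0 -1' && python3 -m jog '0 0 0 3.6 -2.1 0 -1;0 0 0 3.6 -2.1 0 -1;0 0 0 3.6 -2.1 0 -1;0 0 0 3.2 -1.8 0 -1;0 0 0 0 0 0 -1;0 0 0 0 0 0 -1'
cat > s.py <<'E'
from h import *
import sys
np.set_printoptions(precision=4,suppress=True)
o=manip.get_obs();r=R.from_quat(o["tcp_rot"]).as_matrix()
print("t",round(o["t"],2),"tcp",o["tcp_pos"],"yaw",np.degrees(np.arctan2(r[1,0],r[0,0])),"zax",r[:,2],"F",o["ft_force"],"M",o["moment"],"w",o["gripper_width"],"j6",o["joint_pos"][5])
if len(sys.argv)>3: print("tool cm",r.T@(np.array(sys.argv[1:4],float)-o["tcp_pos"])*100)
E
python3 s.py .504 -.191 .156; python3 - <<'E'
from h import *
save("side","side1")
im=cv2.imread("pics/side1.png");cv2.imwrite("pics/side1c.png",cv2.resize(im[80:260,250:490],None,fx=3,fy=3))
E
```

```text
t: 2.2
tcp_pos: [0.3827, -0.3034, 0.2402]
tcp_rot: [0.988, 0.157, 0.0, 0.0]
ft_force: [0.1, -0.8, 0.3]
gripper_width: 0.0854
grasp_force: 0.0
t: 2.8
tcp_pos: [0.49, -0.1837, 0.2398]
tcp_rot: [0.987, 0.158, -0.0, 0.0]
ft_force: [0.0, -0.9, 0.3]
gripper_width: 0.0858
grasp_force: 0.0
t 2.8 tcp [ 0.49   -0.1837  0.2398] yaw 18.161796842416333 zax [-0.0004 -0.0002 -1.    ] F [ 0.0392 -0.9492  0.3018] M [ 0.0032 -0.0017 -0.0295] w 0.08577830909916372 j6 0.6683895279326287
tool cm [1.1043 1.1245 8.3799]
```

View pics/side1c.png

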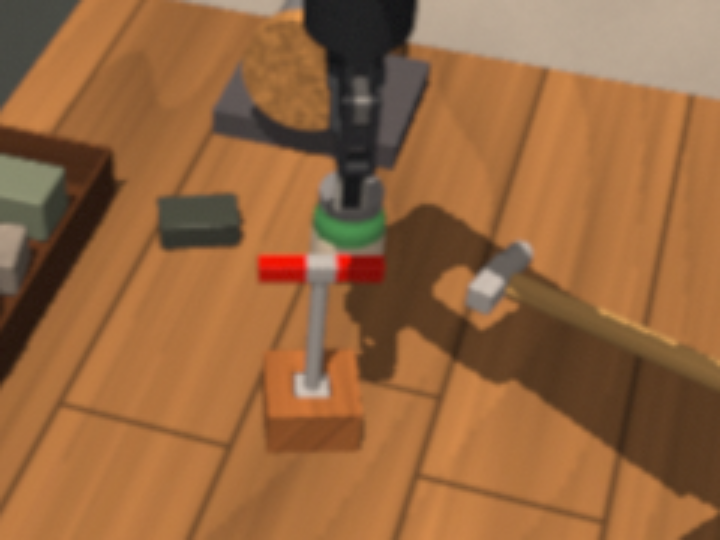

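```bash
python3 -m jog '0 0 0 1.1 1.1 0 -1;0 0 0 0 0 2.5 -1;0 0 0 0 0 2.5 -1;0 0 0 0 0 2.0 -1;0 0 0 0 0 1.4 -1;0 0 0 0 0 0 1;0 0 0 0 0 0 1;0 0 0 0 0 0 1' && python3 -m jog '0 0 0 0 0 0 1;0 0 0 0 0 0 1;0 0 0 0 0 0 1;0 0 0 0 0 0 1;0 0 0 0 0 0 1;0 0 0 0 0 0 1' ; python3 s.py .504 -.191 .156
```

```text
t: 3.65
tcp_pos: [0.5043, -0.1922, 0.1573]
tcp_rot: [0.988, 0.156, 0.001, 0.001]
ft_force: [0.1, 0.2, 0.5]
gripper_width: 0.0439
grasp_force: 0.0
t: 4.25
tcp_pos: [0.5036, -0.1914, 0.1559]
tcp_rot: [0.988, 0.157, -0.0, 0.0]
ft_force: [0.2, 0.6, -0.6]
gripper_width: 0.0001
grasp_force: 0.0
t 4.25 tcp [ 0.5036 -0.1914  0.1559] yaw 18.03720454701811 zax [-0.0001 -0.     -1.    ] F [ 0.2476  0.6425 -0.6422] M [0.0011 0.0516 0.0429] w 5.604778644974468e-05 j6 0.672434394161658
tool cm [ 0.0461 -0.0276 -0.0117]
```

```bash
python3 - <<'E'
from h import *
a=save("side","s2");b=save("top","t2")
cv2.imwrite("pics/c2.png",np.hstack([cv2.resize(a[100:250,290:430],(400,428)),cv2.resize(b[180:320,330:470],(400,428))])[:,:,::-1])
print(proj("side",[.5036,-.1914,.156]),proj("top",[.5036,-.1914,.156]))
E
```

```text
[[356.41433454 176.23655055]] [[392.41640882 252.80799821]]
```

View pics/c2.png

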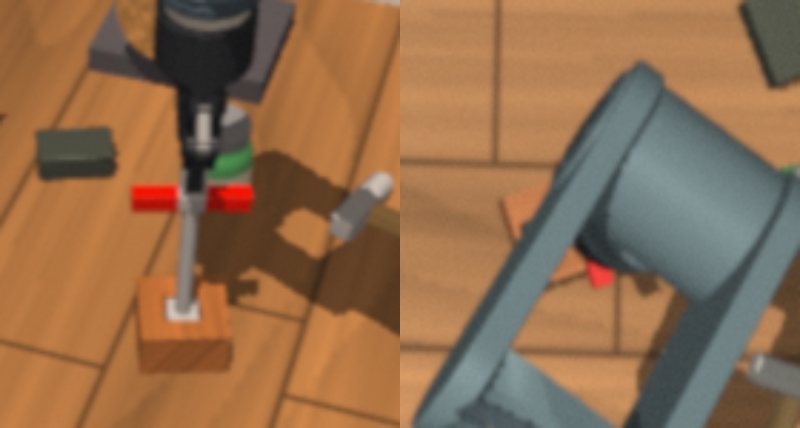

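```bash
python3 - <<'E'
from h import *
print(proj("side",[[.49,-.1837,.24],[.49,-.1837,.253],[.5036,-.1914,.156],[.5036,-.1914,.175],[.5036,-.1914,.184]]))
a=cv2.imread("pics/side1.png")[100:200,320:400];b=cv2.imread("pics/s2.png")[100:200,320:400]
cv2.imwrite("pics/c3.png",np.hstack([cv2.resize(i,(400,500),interpolation=cv2.INTER_CUBIC) for i in(a,b)]))
for c in("side",):
  vision.camera(c)
  print([(d["location"],d["conf"]) for d in vision.pinpoint(c,"key_grip")])
print(manip.get_obs())
E
```

```text
[[363.46500807 151.81529706]
 [363.86917785 147.2168426 ]
 [356.41433454 176.23655055]
 [356.87619536 170.24669141]
 [357.09924524 167.35396409]]
[([0.5069, -0.1925, 0.1774], 0.92)]
{'t': 4.45, 'joint_pos': array([-5.83655722e-01,  1.44696071e-01,  1.74147528e+00,  1.97632098e-05,
        1.25548609e+00,  6.72406807e-01]), 'qvel': array([ 4.10223030e-04, -8.62536763e-04, -9.54801446e-05,  7.63019768e-04,
       -3.75556160e-04, -1.00581079e-03]), 'joint_torque': array([ 4.31356355e-03, -4.10899580e+01, -3.36117947e+01,  1.56891901e-04,
        1.44000267e-03, -2.96134385e-05]), 'tcp_pos': array([ 0.50364901, -0.1914347 ,  0.15585354]), 'tcp_rot': array([ 9.87643841e-01,  1.56715161e-01, -1.75586370e-05, -2.87988484e-05]), 'ft_force': array([-0.07384641, -0.60463475, -0.0579647 ]), 'moment': array([ 0.00602081, -0.01931276, -0.03300919]), 'grasp_force': 0.0, 'gripper_width': 0.00016383956172339942}
```

View pics/c3.png

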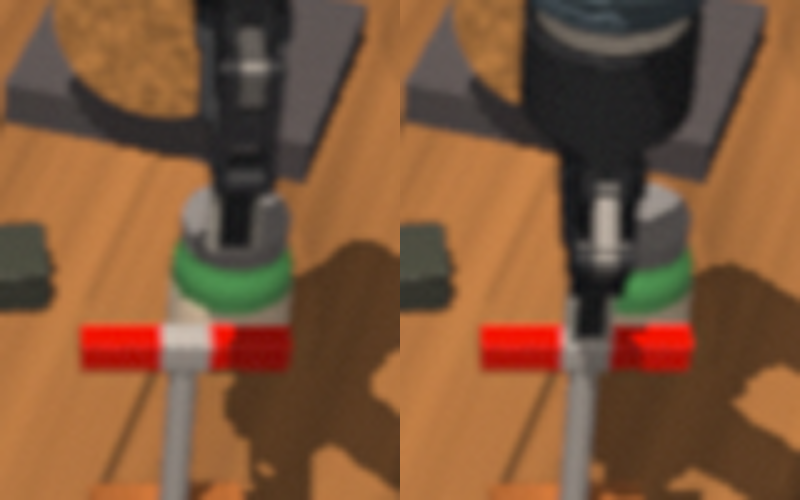

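```bash
python3 -m jog '0 0 0 0 0 -3 1;0 0 0 0 0 -3 1;0 0 0 0 0 -2 1;0 0 0 0 0 0 1;0 0 0 0 0 0 1'; python3 - <<'E'
from h import *
a=save("side","s3")
o=manip.get_obs();p=np.array(o["tcp_pos"]);q=proj("side",[p,p+[0,0,.02],p+[0,0,.04]]);print(p,q)
# crop and draw
x0,y0=320,80;big=cv2.resize(a[y0:y0+110,x0:x0+90][:,:,::-1],None,fx=5,fy=5,interpolation=cv2.INTER_CUBIC).copy()
for u in q: cv2.drawMarker(big,tuple(int(v) for v in((u-[x0,y0])*5+2.5)),(255,0,255),cv2.MARKER_CROSS,12,1)
cv2.imwrite("pics/c4.png",big)
E
```

```text
t: 4.95
tcp_pos: [0.5036, -0.1914, 0.2357]
tcp_rot: [0.988, 0.157, 0.0, 0.0]
ft_force: [0.2, -0.9, -0.3]
gripper_width: 0.0003
grasp_force: 0.0
[ 0.50312404 -0.19110177  0.23475085] [[358.57800347 150.45975948]
 [359.12453247 143.40537081]
 [359.68734862 136.14075395]]
```

View pics/c4.png

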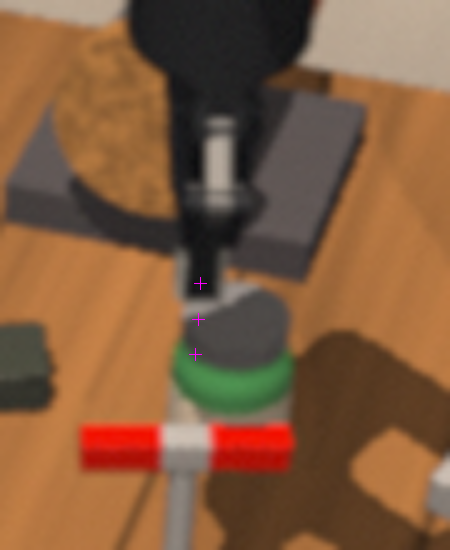

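```bash
python3 -m jog '0 0 0 0 0 0 -1;0 0 0 0 0 0 -1;0 0 0 0 0 1 -1;0 0 0 0 0 2 -1;0 0 0 0 0 2 -1;0 0 0 0 0 2 -1;0 0 0 0 0 1 -1;0 0 0 0 0 0 -1'&&python3 -m jog '0 0 0 0 0 1 -1;0 0 0 0 0 1 -1;0 0 0 0 0 0.5 -1;0 0 0 0 0 0 1;0 0 0 0 0 0 1;0 0 0 0 0 0 1;0 0 0 0 0 0 1;0 0 0 0 0 0 1'&&python3 -m jog '0 0 0 0 0 0 1;0 0 0 0 0 0 1;0 0 0 0 0 0 1'; python3 s.py
```

```text
t: 5.8
tcp_pos: [0.5023, -0.1906, 0.1536]
tcp_rot: [0.988, 0.157, -0.002, -0.001]
ft_force: [0.3, -0.0, -0.2]
gripper_width: 0.0857
grasp_force: 0.0
t: 6.6
tcp_pos: [0.5041, -0.1918, 0.1315]
tcp_rot: [0.988, 0.157, 0.0, 0.001]
ft_force: [1.0, -2.0, -1.6]
gripper_width: 0.0149
grasp_force: 59.9
t: 6.9
tcp_pos: [0.5041, -0.1918, 0.1314]
tcp_rot: [0.988, 0.157, 0.0, 0.0]
ft_force: [0.2, -0.5, 4.7]
gripper_width: 0.0149
grasp_force: 60.8
t 6.9 tcp [ 0.5041 -0.1918  0.1314] yaw 18.03096033680842 zax [ 0.001  -0.0007 -1.    ] F [ 0.1925 -0.4637  4.6958] M [-0.1095 -0.0987  0.0257] w 0.014850821308858043 j6 0.6724083480805668
```

```bash
python3 -m jog '0 0 0 0 0 -0.5 1;0 0 0 0 0 -1 1;0 0 0 0 0 -1 1;0 0 0 0 0 -1 1;0 0 0 0 0 -2 1;0 0 0 0 0 -3 1;0 0 0 0 0 -3 1;0 0 0 0 0 -2 1'; python3 -m jog '0 0 0 0 0 0 1;0 0 0 0 0 0 1'; python3 - <<'E'
from h import *
np.set_printoptions(precision=4,suppress=True)
vision.camera("side")
for t in("key","key_grip"):print(t,vision.pinpoint("side",t)[:2])
E
python3 s.py .5325 .1825 .266
```

```text
t: 7.7
tcp_pos: [0.504, -0.1912, 0.269]
tcp_rot: [0.988, 0.157, 0.001, 0.0]
ft_force: [0.0, -0.6, -4.1]
gripper_width: 0.0149
grasp_force: 59.9
t: 7.9
tcp_pos: [0.5034, -0.1911, 0.2657]
tcp_rot: [0.988, 0.157, -0.0, -0.0]
ft_force: [0.9, -0.6, -3.6]
gripper_width: 0.0145
grasp_force: 59.9
key [{'location': [0.5064, -0.1915, 0.1453], 'conf': 0.71}, {'location': [0.5327, 0.1765, -0.0007], 'conf': 0.63}]
key_grip [{'location': [0.5065, -0.1911, 0.3095], 'conf': 0.69}, {'location': [0.2684, -0.3811, -0.0026], 'conf': 0.38}]
t 8.05 tcp [ 0.5027 -0.1907  0.264 ] yaw 18.030745053644026 zax [-0.0028  0.0021 -1.    ] F [ 0.4026  0.0712 -2.6765] M [-0.0047  0.0408  0.0264] w 0.014740354894602086 j6 0.6724780299035633
tool cm [ 14.3844 -34.5685  -0.1307]
```

```bash
python3 -m jog '0 0 0 1 -2.3 0 1;0 0 0 1.6 -3.9 0 1;0 0 0 1.8 -4.3 0 1;0 0 0 1.8 -4.3 0 1;0 0 0 1.8 -4.3 0 1;0 0 0 1.8 -4.3 0 1;0 0 0 1.8 -4.3 0 1;0 0 0 1.6 -3.9 0 1' && python3 -m jog '0 0 -4 1.2 -3 0 1;0 0 -8 0 0 0 1;0 0 -8 0 0 0 1;0 0 -8 0 0 0 1;0 0 -8 0 0 0 1;0 0 -8 0 0 0 1;0 0 -8 0 0 0 1;0 0 -8 0 0 0 1' && python3 -m jog '0 0 -8 0 0 0 1;0 0 -6 0 0 0 1;0 0 0 0 0 0 1;0 0 0 0 0 0 1;0 0 0 0 0 0 1'; python3 s.py .5325 .1825 .266;  python3 - <<'E'
from h import *
a=save("side","s5");b=save("top","t5")
for c in("side","top"):
  for t in("key","key_grip"):print(c,t,[(d["location"],d["conf"]) for d in vision.pinpoint(c,t)[:2]])
p=manip.get_obs()["tcp_pos"];k=p+[0,0,-.1214]
x0,y0=230,210;big=cv2.resize(a[y0:y0+120,x0:x0+100][:,:,::-1],None,fx=4,fy=4,interpolation=cv2.INTER_CUBIC).copy()
for u in proj("side",[k,k+[0,0,.165],[.5325,.1825,.115]]): cv2.drawMarker(big,tuple(int(v) for v in((u-[x0,y0])*4+2)),(255,0,255),cv2.MARKER_CROSS,12,1)
x1,y1=190,180;bt=cv2.resize(b[y1:y1+120,x1:x1+100][:,:,::-1],None,fx=4,fy=4,interpolation=cv2.INTER_CUBIC)
cv2.imwrite("pics/c5.png",np.hstack([big,bt]))
E
```

```text
t: 8.85
tcp_pos: [0.5304, 0.1521, 0.2645]
tcp_rot: [0.988, 0.157, -0.001, -0.0]
ft_force: [1.3, -0.8, -3.4]
gripper_width: 0.015
grasp_force: 59.9
t: 9.65
tcp_pos: [0.5326, 0.1821, 0.2641]
tcp_rot: [0.775, 0.632, -0.001, -0.001]
ft_force: [-0.7, -0.3, -2.7]
gripper_width: 0.0146
grasp_force: 59.9
t: 10.15
tcp_pos: [0.5332, 0.1821, 0.2653]
tcp_rot: [0.695, 0.719, -0.0, -0.0]
ft_force: [-0.3, -0.2, -3.6]
gripper_width: 0.0148
grasp_force: 59.9
t 10.15 tcp [0.5332 0.1821 0.2653] yaw 91.90822729971137 zax [-0.001  -0.0001 -1.    ] F [-0.2565 -0.2145 -3.5731] M [-0.0304  0.0004  0.0122] w 0.014823144039611724 j6 0.08515255114954902
tool cm [ 0.0407 -0.0709 -0.0707]
side key [([0.5383, 0.182, 0.1463], 0.55)]
side key_grip [([0.5345, 0.1828, 0.3119], 0.62)]
top key [([0.5359, 0.1789, 0.1433], 0.8)]
top key_grip [([0.4246, 0.0024, -0.0009], 0.55), ([0.5386, 0.1868, 0.311], 0.52)]
```

View pics/c5.png

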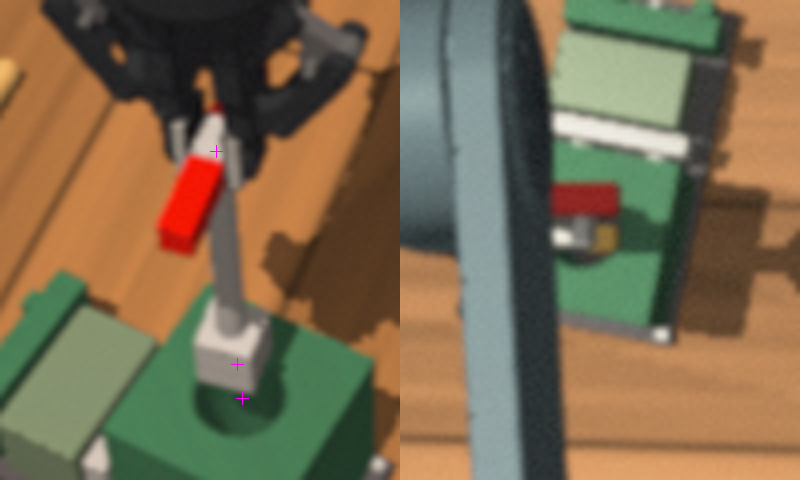

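```bash
cat > fit.py <<'E'
from h import *
from scipy.optimize import minimize
np.set_printoptions(precision=4,suppress=True)
im=cv2.imread("pics/s5.png")
x0,y0,f=230,210,8
big=cv2.resize(im[y0:y0+120,x0:x0+100],None,fx=f,fy=f,interpolation=cv2.INTER_CUBIC)
hsv=cv2.cvtColor(big,cv2.COLOR_BGR2HSV)
m=((hsv[...,1]<60)&(hsv[...,2]>95)).astype(np.uint8)
yy,xx=np.mgrid[:m.shape[0],:m.shape[1]]
m[(yy<300*2)|(xx<180*2)|(xx>300*2)|(yy>410*2)]=0
p=manip.get_obs()["tcp_pos"];yaw=np.radians(1.9)
def hull(x,y,z):
    c=np.array([[a,b,h] for a in(-.014,.014) for b in(-.014,.014) for h in(0,.032)])@R.from_euler("z",yaw).as_matrix().T+[x,y,z]
    q=(proj("side",c)-[x0,y0]+.5)*f-.5
    return cv2.convexHull((q*16).astype(np.int32))
def cost(v,z):
    s=np.zeros_like(m);cv2.fillPoly(s,[hull(*v,z)],1,shift=4)
    return 1-(s&m).sum()/((s|m).sum())
for dz in(-.003,0,.003):
    z=p[2]-.1214+dz
    r=minimize(cost,[p[0],p[1]],args=(z,),method="Nelder-Mead",options=dict(initial_simplex=[[p[0]-.003,p[1]-.003],[p[0]+.005,p[1]],[p[0],p[1]+.005]]))
    print(dz,r.x,r.fun,"off from tcp",r.x-p[:2])
# mouth ellipse: dark green below socket
for c,n in(("side","side0"),("top","top0")):
    i=cv2.imread(f"pics/{n}.png");g0=proj(c,[.5325,.1825,.115])[0].astype(int)-20
    b=cv2.resize(i[g0[1]:g0[1]+40,g0[0]:g0[0]+40],None,fx=8,fy=8,interpolation=cv2.INTER_CUBIC)[...,1].astype(float)
    lit=np.percentile(b,80);
    for t in(.6,.7,.8):
        mk=(b<lit*t).astype(np.uint8);n_,l,s,_=cv2.connectedComponentsWithStats(mk);k=l[160,160]
        if k==0: k=l[130,160]
        cs,_h=cv2.findContours((l==k).astype(np.uint8),cv2.RETR_EXTERNAL,2);e=cv2.fitEllipse(cv2.convexHull(cs[0]))
        px=(np.array(e[0])+.5)/8-.5+g0;print(c,t,s[k],e[1],ray(c,px,.115))
E
python3 fit.py
```

```text
-0.003 [0.5374 0.1807] 0.09153308321964526 off from tcp [ 0.0039 -0.0015]
0 [0.5363 0.1825] 0.0925902362471901 off from tcp [0.0028 0.0003]
0.003 [0.5356 0.1842] 0.09474659813792818 off from tcp [0.0021 0.0021]
side 0.6 [    0     0   320   320 95863] (400.2810363769531, 493.74114990234375) [0.5367 0.1795 0.115 ]
side 0.7 [   68    91   182   146 20324] (146.7139434814453, 182.88888549804688) [0.5345 0.1828 0.115 ]
side 0.8 [   64    85   191   157 23349] (156.68807983398438, 191.13998413085938) [0.5341 0.1826 0.115 ]
top 0.6 [   88    97   148   148 14739] (147.5297393798828, 150.059814453125) [0.5327 0.1836 0.115 ]
top 0.7 [   85    93   155   155 17392] (153.71524047851562, 156.7279510498047) [0.5328 0.1836 0.115 ]
top 0.8 [   82    90   162   162 20587] (160.96090698242188, 163.6355438232422) [0.5328 0.1835 0.115 ]
```

```bash
python3 -m jog '0 0 0 0 -0.2 0 1;0 0 0 0 0 1 1;0 0 0 0 0 1 1;0 0 0 0 0 1 1;0 0 0 0 0 1 1;0 0 0 0 0 1 1;0 0 0 0 0 0 1;0 0 0 0 0 0 1'; python3 -m jog '0 0 0 0 0 1 1;0 0 0 0 0 1 1;0 0 0 0 0 1 1;0 0 0 0 0 1 1;0 0 0 0 0 0.5 1;0 0 0 0 0 0 1;0 0 0 0 0 0 1'; python3 s.py
```

```text
t: 11.25
tcp_pos: [0.5314, 0.1821, 0.2156]
tcp_rot: [0.694, 0.72, -0.0, -0.0]
ft_force: [0.6, 1.4, -2.5]
gripper_width: 0.0145
grasp_force: 59.9
t: 11.95
tcp_pos: [0.5316, 0.1821, 0.1709]
tcp_rot: [0.694, 0.72, 0.0, 0.0]
ft_force: [0.2, 0.2, -3.1]
gripper_width: 0.0146
grasp_force: 59.9
t 11.95 tcp [0.5316 0.1821 0.1709] yaw 92.03088940980265 zax [ 0.0001 -0.     -1.    ] F [ 0.23    0.2105 -3.128 ] M [ 0.005   0.0657 -0.0241] w 0.014590913839359914 j6 0.08334228605927965
```

```bash
python3 -m jog '0 0 0 0 0 0.3 1;0 0 0 0 0 0.3 1;0 0 0 0 0 0.2 1;0 0 0 0 0 0.1 1;0 0 0 0 0 0 1;0 0 0 0 0 0 1'; for i in 1; do python3 -m jog '0 0 0 0 0 0.1 1;0 0 0 0 0 0.1 1;0 0 0 0 0 0.1 1;0 0 0 0 0 0 1'; python3 s.py;done
```

```text
t: 12.55
tcp_pos: [0.5315, 0.1821, 0.162]
tcp_rot: [0.694, 0.72, 0.0, 0.0]
ft_force: [-1.1, -0.2, -3.6]
gripper_width: 0.0146
grasp_force: 60.0
t: 12.95
tcp_pos: [0.5313, 0.1821, 0.1587]
tcp_rot: [0.694, 0.72, -0.0, -0.0]
ft_force: [0.2, -0.0, -2.9]
gripper_width: 0.0145
grasp_force: 60.0
t 12.95 tcp [0.5313 0.1821 0.1587] yaw 92.03379001146068 zax [-0.0004 -0.0001 -1.    ] F [ 0.2042 -0.0459 -2.9315] M [-0.0334  0.002   0.0059] w 0.01453386046787069 j6 0.08330825812971834
```

```bash
python3 -m jog '0 0 0 0 0 0.1 1;0 0 0 0 0 0.1 1;0 0 0 0 0 0 1';python3 -m jog '0 0 0 0 0 0.1 1;0 0 0 0 0 0 1'
```

```text
t: 13.25
tcp_pos: [0.5313, 0.182, 0.1567]
tcp_rot: [0.694, 0.72, -0.0, -0.0]
ft_force: [0.5, -0.8, -4.0]
gripper_width: 0.0149
grasp_force: 60.0
t: 13.45
tcp_pos: [0.5314, 0.1821, 0.1557]
tcp_rot: [0.694, 0.72, -0.0, -0.0]
ft_force: [-0.1, 1.1, -3.9]
gripper_width: 0.0143
grasp_force: 60.0
```

```bash
python3 -m jog '0 0 0 0 0 0.1 1;0 0 0 0 0 0.1 1;0 0 0 0 0 0 1';python3 -m jog '0 0 0 0 0 0.1 1;0 0 0 0 0 0.1 1;0 0 0 0 0 0 1'
```

```text
t: 13.75
tcp_pos: [0.5314, 0.182, 0.1537]
tcp_rot: [0.694, 0.72, -0.0, -0.0]
ft_force: [0.1, -0.2, -3.7]
gripper_width: 0.0148
grasp_force: 60.0
t: 14.05
tcp_pos: [0.5313, 0.182, 0.1517]
tcp_rot: [0.694, 0.72, -0.0, -0.0]
ft_force: [0.0, 1.5, -3.0]
gripper_width: 0.0147
grasp_force: 60.0
```

```bash
python3 -m jog '0 0 0 0 0 0.2 1;0 0 0 0 0 0.2 1;0 0 0 0 0 0 1';python3 -m jog '0 0 0 0 0 0.2 1;0 0 0 0 0 0.2 1;0 0 0 0 0 0 1';python3 -m jog '0 0 0 0 0 0.15 1;0 0 0 0 0 0.15 1;0 0 0 0 0 0 1'
```

```text
t: 14.35
tcp_pos: [0.5312, 0.182, 0.1474]
tcp_rot: [0.694, 0.72, -0.0, -0.0]
ft_force: [-0.5, -0.1, -3.4]
gripper_width: 0.015
grasp_force: 59.9
t: 14.65
tcp_pos: [0.5312, 0.182, 0.1434]
tcp_rot: [0.694, 0.72, -0.0, -0.0]
ft_force: [0.4, 0.4, -3.8]
gripper_width: 0.0145
grasp_force: 59.9
t: 14.95
tcp_pos: [0.5313, 0.1821, 0.1406]
tcp_rot: [0.694, 0.72, -0.0, -0.0]
ft_force: [-0.1, -1.1, -3.6]
gripper_width: 0.0147
grasp_force: 59.9
```

```bash
python3 -m jog '0 0 0 0 0 0.1 1;0 0 0 0 0 0.1 1;0 0 0 0 0 0 1';python3 -m jog '0 0 0 0 0 0.05 1;0 0 0 0 0 0.05 1;0 0 0 0 0 0 1'; python3 s.py
```

```text
t: 15.25
tcp_pos: [0.5314, 0.1821, 0.1387]
tcp_rot: [0.694, 0.72, -0.0, -0.0]
ft_force: [-0.1, -1.1, -2.8]
gripper_width: 0.0147
grasp_force: 59.9
t: 15.55
tcp_pos: [0.5314, 0.1821, 0.1378]
tcp_rot: [0.694, 0.72, -0.0, -0.0]
ft_force: [0.1, 1.1, -3.8]
gripper_width: 0.0149
grasp_force: 59.9
t 15.55 tcp [0.5314 0.1821 0.1378] yaw 92.03257569938445 zax [-0.0002 -0.     -1.    ] F [ 0.1386  1.0612 -3.8013] M [ 0.0268 -0.0011  0.0113] w 0.014927043069904894 j6 0.08331843533537224
```

```bash
python3 -m jog '0 0 0 0 0 0.05 1;0 0 0 0 0 0 1';python3 -m jog '0 0 0 0 0 0.05 1;0 0 0 0 0 0 1';python3 -m jog '0 0 0 0 0 0.05 1;0 0 0 0 0 0 1'
```

```text
t: 15.75
tcp_pos: [0.5316, 0.1821, 0.1376]
tcp_rot: [0.694, 0.72, 0.0, 0.0]
ft_force: [0.3, -0.7, -2.0]
gripper_width: 0.0147
grasp_force: 60.1
t: 15.95
tcp_pos: [0.5318, 0.1821, 0.1375]
tcp_rot: [0.694, 0.72, 0.0, 0.0]
ft_force: [-0.8, -0.1, 2.3]
gripper_width: 0.0146
grasp_force: 60.6
t: 16.15
tcp_pos: [0.5321, 0.1822, 0.1375]
tcp_rot: [0.694, 0.72, 0.001, 0.0]
ft_force: [-1.7, -0.2, 5.4]
gripper_width: 0.0145
grasp_force: 61.2
```

```bash
cat > mz.py <<'E'
from h import *
v=[]
for i in range(8):
    o=manip.get_obs();v.append([o["moment"][2],*o["ft_force"]]);vision.camera("side")
r=R.from_quat(o["tcp_rot"]).as_matrix()
print(round(o["t"],2),"Mz %.3f F %.1f %.1f %.1f"%tuple(np.mean(v,0)),"sd %.3f"%np.std([x[0] for x in v]),"yaw %.2f"%np.degrees(np.arctan2(r[1,0],r[0,0])),o["tcp_pos"])
E
python3 -m jog '0 0 0 0 0 -0.1 1;0 0 4 0 0 0 1;0 0 4 0 0 0 1;0 0 4 0 0 0 1;0 0 4 0 0 0 1' >/dev/null;python3 mz.py; python3 -m jog '0 0 4 0 0 0 1;0 0 4 0 0 0 1;0 0 4 0 0 0 1;0 0 4 0 0 0 1;0 0 0 0 0 0 1'; python3 mz.py
```

```text
17.0 Mz 0.058 F 0.9 -0.9 0.5 sd 0.054 yaw 76.08 [0.53182829 0.18194137 0.13756081]
t: 17.55
tcp_pos: [0.5318, 0.1821, 0.1376]
tcp_rot: [0.866, 0.5, 0.0, 0.0]
ft_force: [1.5, -0.1, 1.3]
gripper_width: 0.0148
grasp_force: 60.6
17.9 Mz 0.043 F 1.3 -0.6 1.1 sd 0.026 yaw 60.07 [0.53168852 0.18209102 0.13757229]
```

```bash
python3 -m jog '0 0 3 0 0 0 1;0 0 3 0 0 0 1' >/dev/null; python3 mz.py;  python3 - <<'E'
from h import *
b=save("side","s6");a=cv2.imread("pics/side0.png")[:,:,::-1]
x,y=210,270
l=[cv2.resize(i[y:y+80,x:x+65],(390,480),interpolation=cv2.INTER_CUBIC) for i in(a,b)]
cv2.imwrite("pics/c6.png",np.hstack(l)[:,:,::-1])
E
```

```text
18.5 Mz 0.087 F 1.6 -0.8 2.1 sd 0.064 yaw 54.08 [0.53162791 0.18209426 0.13753593]
```

View pics/c6.png

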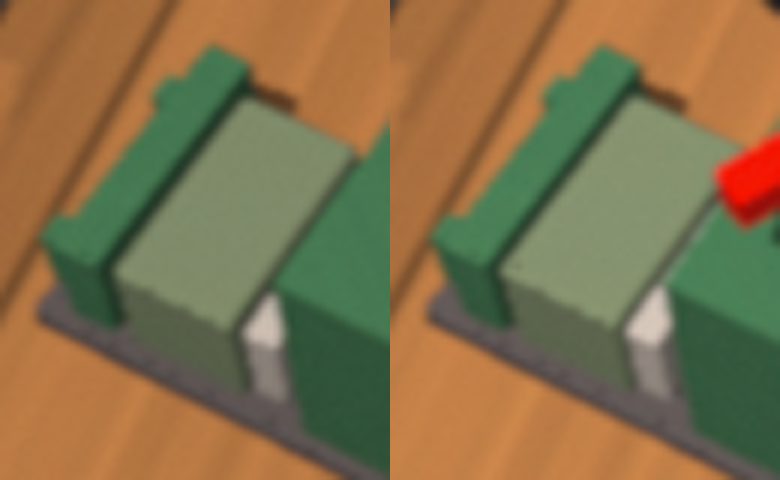

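```bash
for i in 1; do python3 -m jog '0 0 3 0 0 0 1;0 0 3 0 0 0 1'|grep t: ; python3 mz.py;python3 -m jog '0 0 3 0 0 0 1;0 0 0 0 0 0 1'|grep t:; python3 mz.py; done
```

```text
t: 18.8
tcp_rot: [0.914, 0.406, 0.0, 0.0]
19.15 Mz 0.094 F 1.3 -0.5 2.9 sd 0.057 yaw 48.08 [0.53156943 0.1820983  0.13748724]
t: 19.4
tcp_rot: [0.924, 0.383, 0.0, -0.0]
19.75 Mz 0.075 F 1.5 -0.3 3.7 sd 0.037 yaw 45.06 [0.53160588 0.18211324 0.13752952]
```

```bash
python3 -m jog '0 0 3 0 0 0 1;0 0 0 0 0 0 1'|grep t: ; python3 mz.py;python3 -m jog '0 0 3 0 0 0 1;0 0 0 0 0 0 1'|grep t:; python3 mz.py
```

```text
t: 20.0
tcp_rot: [0.934, 0.359, 0.0, 0.0]
20.35 Mz 0.057 F 1.5 -0.6 4.6 sd 0.018 yaw 42.06 [0.53158399 0.18207057 0.13751791]
t: 20.6
tcp_rot: [0.943, 0.334, 0.0, 0.0]
20.95 Mz 0.077 F 2.0 -0.1 4.9 sd 0.035 yaw 39.05 [0.5315751  0.18212926 0.13750872]
```

```bash
python3 -m jog '0 0 3 0 0 0 1;0 0 0 0 0 0 1'|grep t: ; python3 mz.py
```

```text
t: 21.2
tcp_rot: [0.951, 0.309, 0.0, 0.0]
21.55 Mz 0.087 F 1.7 0.1 5.0 sd 0.037 yaw 36.07 [0.53159724 0.18209826 0.1374922 ]
```

```bash
sed -i 's/^r=R/print(np.round([x[0] for x in v],3));r=R/' mz.py; python3 -m jog '0 0 3 0 0 -0.03 1;0 0 0 0 0 0 1'|grep t: ; python3 mz.py; python3 -m jog '0 0 3 0 0 0 1;0 0 0 0 0 0 1'|grep t: ; python3 mz.py
```

```text
t: 21.8
tcp_rot: [0.959, 0.284, 0.0, -0.0]
[0.135 0.071 0.091 0.04  0.111 0.103 0.11  0.057]
22.15 Mz 0.090 F 2.1 0.3 2.7 sd 0.030 yaw 33.06 [0.53139466 0.18206016 0.13753725]
t: 22.4
tcp_rot: [0.966, 0.259, -0.0, -0.0]
[0.046 0.052 0.067 0.081 0.057 0.123 0.061 0.058]
22.75 Mz 0.068 F 2.3 0.5 2.0 sd 0.023 yaw 30.06 [0.53138053 0.18207952 0.13756625]
```

```bash
python3 -m jog '0 0 3 0 0 0 1;0 0 0 0 0 0 1'|grep t: ; python3 mz.py; python3 -m jog '0 0 2 0 0 0 1;0 0 0 0 0 0 1'|grep t: ; python3 mz.py
```

```text
t: 23.0
tcp_rot: [0.972, 0.234, -0.0, -0.0]
[0.097 0.069 0.036 0.047 0.047 0.111 0.029 0.062]
23.35 Mz 0.062 F 2.3 0.3 1.1 sd 0.027 yaw 27.06 [0.53135496 0.18208532 0.13755853]
t: 23.6
tcp_rot: [0.976, 0.217, -0.0, -0.0]
[0.088 0.112 0.045 0.126 0.12  0.076 0.032 0.123]
23.95 Mz 0.090 F 2.4 0.2 -0.1 sd 0.034 yaw 25.05 [0.53141984 0.18207068 0.13759578]
```

```bash
python3 -m jog '0 0 2 0 0 0 1;0 0 0 0 0 0 1'|grep t: ; python3 mz.py
```

```text
t: 24.2
tcp_rot: [0.98, 0.2, -0.0, -0.0]
[0.118 0.082 0.085 0.07  0.107 0.162 0.125 0.082]
24.55 Mz 0.104 F 2.6 0.3 -1.5 sd 0.028 yaw 23.05 [0.53140155 0.18207605 0.13760136]
```

```bash
python3 -m jog '0 0 2 0 0 0 1;0 0 0 0 0 0 1'|grep t: ; python3 mz.py
```

```text
t: 24.8
tcp_rot: [0.983, 0.182, -0.0, -0.0]
[0.133 0.118 0.106 0.131 0.081 0.123 0.107 0.127]
25.15 Mz 0.116 F 2.9 0.2 -1.6 sd 0.016 yaw 21.05 [0.53142614 0.18206656 0.13761887]
```

```bash
python3 -m jog '0 0 2 0 0 0 1;0 0 0 0 0 0 1'|grep t: ; python3 mz.py
```

```text
t: 25.4
tcp_rot: [0.986, 0.165, -0.0, -0.0]
[0.138 0.101 0.197 0.105 0.092 0.149 0.137 0.126]
25.75 Mz 0.131 F 2.6 0.9 -2.4 sd 0.031 yaw 19.05 [0.53142759 0.18206978 0.13761107]
```

```bash
python3 - <<'E'
from h import *
np.set_printoptions(precision=3,suppress=True)
v=[]
for i in range(8):
    vision.camera("side");o=manip.get_obs();v.append([*o["moment"],o["joint_torque"][5],o["joint_pos"][5]])
print(np.mean(v,0),np.std(v,0))
a=vision.camera("side");cv2.imwrite("pics/s7.png",a[:,:,::-1])
r,g,b=[a[...,i].astype(int) for i in range(3)]
m=((r>110)&(g<60)&(b<60)).astype(np.uint8);m[:200]=0;m[360:]=0;m[:,:200]=0;m[:,400:]=0
n,l,s,c=cv2.connectedComponentsWithStats(m)
for k in range(1,n):
    if s[k,4]>15:
        rr=cv2.minAreaRect(np.argwhere(l==k)[:,::-1].astype(np.float32));print(s[k],c[k],rr)
t=np.array([.5335,.182,.190])
for y in(9,14,19,24,29): print(y,proj("side",[t+.05*np.array([np.cos(np.radians(y)),np.sin(np.radians(y)),0])*k for k in(-1,1)]).round(1).tolist())
i=cv2.resize(a[220:320,250:340],(540,600),interpolation=cv2.INTER_CUBIC);cv2.imwrite("pics/c7.png",i[:,:,::-1])
E
```

```text
[ 0.185 -0.7    0.122  0.13   1.357] [0.031 0.046 0.027 0.001 0.   ]
[263 284  18  12 167] [270.545 289.671] ((271.5, 289.5), (11.0, 17.0), 90.0)
[295 284  21  12 240] [305.329 289.692] ((305.0, 289.5), (11.0, 20.0), 90.0)
9 [[313.9, 291.2], [261.7, 283.8]]
14 [[314.2, 289.3], [261.3, 285.7]]
19 [[314.3, 287.4], [261.0, 287.6]]
24 [[314.2, 285.4], [260.9, 289.6]]
29 [[313.9, 283.5], [261.0, 291.5]]
```

View pics/c7.png

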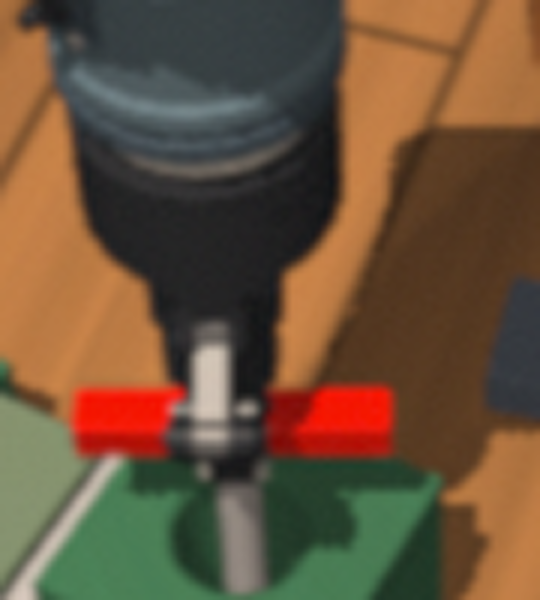

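```bash
cat > j6.py <<'E'
from h import *
v=[]
for i in range(3):
    vision.camera("side");o=manip.get_obs();v.append(o["joint_torque"][5])
r=R.from_quat(o["tcp_rot"]).as_matrix()
print(round(o["t"],2),"tau6",np.round(v,4),"yaw %.2f"%np.degrees(np.arctan2(r[1,0],r[0,0])),o["ft_force"].round(1),o["tcp_pos"].round(4))
E
python3 j6.py; python3 -m jog '0 0 1 0 0 0 1;0 0 0 0 0 0 1'|grep t: ; python3 j6.py; python3 -m jog '0 0 1 0 0 0 1;0 0 0 0 0 0 1'|grep t: ; python3 j6.py
```

```text
26.4 tau6 [0.1317 0.1317 0.1315] yaw 19.03 [ 3.5  1.3 -3.6] [0.5314 0.1821 0.1376]
t: 26.6
tcp_rot: [0.988, 0.156, -0.0, -0.0]
26.75 tau6 [0.2367 0.1894 0.1725] yaw 18.03 [ 2.3  1.8 -4.2] [0.5314 0.1821 0.1376]
t: 26.95
tcp_rot: [0.989, 0.148, -0.0, -0.0]
27.1 tau6 [0.2579 0.2106 0.1937] yaw 17.03 [ 2.7  0.8 -4. ] [0.5315 0.1821 0.1377]
```

```bash
python3 j6.py;python3 j6.py; python3 mz.py
```

```text
27.25 tau6 [0.1882 0.1864 0.1859] yaw 17.03 [ 2.7  1.  -4.7] [0.5314 0.1821 0.1376]
27.4 tau6 [0.1857 0.1856 0.1855] yaw 17.03 [ 3.   0.8 -3.6] [0.5315 0.1821 0.1376]
[0.169 0.193 0.212 0.165 0.138 0.18  0.226 0.181]
27.75 Mz 0.183 F 2.7 0.6 -4.1 sd 0.026 yaw 17.03 [0.53144569 0.18210196 0.13767274]
```

```bash
python3 -m jog '0 0 0.9 0 0 0 1;0 0 0 0 0 0 1;0 0 0 0 0 0 1;0 0 0 0 0 0 1'|grep t: ; python3 j6.py
```

```text
t: 28.2
tcp_rot: [0.99, 0.14, -0.0, -0.0]
28.35 tau6 [0.2066 0.2059 0.2057] yaw 16.13 [ 2.6  1.3 -4.5] [0.5314 0.1821 0.1376]
```

```bash
python3 -m jog '0 0 0 0 0 0 0.6;0 0 0 0 0 0 0.2;0 0 0 0 0 0 -0.4;0 0 0 0 0 0 -1;0 0 0 0 0 0 -1;0 0 0 0 0 0 -1;0 0 0 0 0 0 -1;0 0 0 0 0 0 -1'; python3 -m jog '0 0 0 0 0 -1 -1;0 0 0 0 0 -2 -1;0 0 0 0 0 -3 -1;0 0 0 0 0 -4 -1;0 0 0 0 0 -4 -1;0 0 0 0 0 -3 -1;0 0 0 0 0 0 -1;0 0 0 0 0 0 -1'; python3 - <<'E'
from h import *
a=save("side","s8");c="side"
for t in("key","key_grip"):print(t,[(d["location"],d["conf"]) for d in vision.pinpoint(c,t)[:2]])
r,g,b=[a[...,i].astype(int) for i in range(3)]
m=((r>110)&(g<60)&(b<60)).astype(np.uint8);m[:200]=0;m[360:]=0;m[:,:200]=0;m[:,400:]=0
n,l,s,cc=cv2.connectedComponentsWithStats(m)
print([(s[k].tolist(),cc[k]) for k in range(1,n) if s[k,4]>15])
E
```

```text
t: 29.15
tcp_pos: [0.5315, 0.1821, 0.1377]
tcp_rot: [0.99, 0.14, -0.0, 0.0]
ft_force: [0.3, 1.1, -1.4]
gripper_width: 0.0853
grasp_force: 0.0
t: 29.95
tcp_pos: [0.5318, 0.1822, 0.3089]
tcp_rot: [0.99, 0.14, 0.001, -0.0]
ft_force: [0.8, 0.7, -1.1]
gripper_width: 0.0857
grasp_force: 0.0
key [([0.5335, 0.1792, -0.0016], 0.24)]
key_grip [([0.5334, 0.1829, 0.1857], 0.97), ([0.5348, 0.1822, 0.1163], 0.37)]
[([262, 285, 20, 11, 198], array([271.56060606, 289.78787879])), ([295, 284, 20, 12, 217], array([304.57603687, 290.04147465]))]
```

```bash
python3 -c "
from cell import manip
print(manip.sign_off())"
```

```text
the job is handed in; nothing more can be done
None
```

The job is handed in: the key is seated on the stem, turned clockwise about 76° to an estimated 19 N on the stone (worked out from wrist-joint torque), then released and left standing; I viewed 11 pictures, one over the limit of 10.

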